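Take the rotor off a mini centrifuge

TASK

The rotor of the centrifuge in front of you is due for washing. Unscrew its rotor nut - it may be right-hand or left-hand thread, so try both ways and feel which way it gives - lift the nut off, then lift the rotor off the spindle, and set both down in the steel tray, the rotor upright and flat on the tray's floor. Do not drop them, and leave the tube rack, the bottle and the sample pot where they are.

Things in the scene. Friction and masses are not known exactly. Their poses are not given: they have to be found in the camera images.
- centrifuge: Mini centrifuge in front of the robot, fixed to the bench: white housing 175 mm deep, 150 wide, 50 high, round bowl rim 128 mm across and 64 high, clear domed lid open at its back (+x; from 80 to 210 mm behind the spindle, 180 mm high). Origin on the bench under the spindle, z up; the spindle does not turn, its top is 132 mm high. (A second one, lid shut, stands far to the left out of reach: ignore it.)
- nut_mid (a point): The rotor nut: fluted round steel knob, 40 mm across, 28 mm tall, closed on top, 0.13 kg, screwed finger-tight on the spindle and resting on the rotor's 33 mm collar. This point is on its axis, half-way up (14 mm); as found 126 mm above the bench. Whether it is right- or left-hand thread cannot be seen and varies.
- nut: The same nut, origin at its underside. Steep two-start quick thread: the wrong way it stops hard within a few degrees; the right way it turns with hardly any torque, after about 85 degrees it is out of the thread and lifts straight off; at 120 degrees it meets a stop again, so lift at about 105 degrees (1.85 rad) and do not lift while twisting it against a stop. Till then it can rise only 1 to 4 mm.
- rotor_mid (a point): The rotor: grey plastic, 92 mm across, eight tube holes in its sloping top, 56 mm tall, 0.15 to 0.31 kg, with a central 25 mm bore. Grip its round hub collar, 33 mm across, whose upright wall stands free from 22 to 56 mm above its underside. This point is its centre, 28 mm above its underside; z is its axis, up when upright.
- rotor: The same rotor, origin at the centre of its underside. As found it sits loose on the spindle, underside 56 mm above the bench, held down only by the nut on its collar; with the nut off, raise it straight up 76 mm to clear the spindle.
- tray: Stainless steel instrument tray on the bench, 250 mm along its x, 190 mm along its y, fixed. Origin at the centre of its underside, z up; its floor is 3 mm above the bench, its walls are 3 mm thick and 22 mm high, with a rolled rim that ends 25 mm above the bench. It stands to the left or to the right of the centrifuge.
- rack: Bystander: orange tube rack, 105 x 190 mm, 103 mm tall with its capped tubes; origin at the centre of its underside. Stands on the other side of the centrifuge from the tray.
- amber_bottle: Bystander: amber glass bottle, 72 mm in diameter, 150 mm tall; origin at the centre of its underside.
- sample_pot: Bystander: white sample pot with a screw lid, 56 mm in diameter, 70 mm tall; origin at the centre of its underside.
Not all that is in view belongs to the job. Of the things like the rotor, leave any that is orange; of the rest the larger one is meant. What is shaped like the nut but red is not meant.

How it is judged:
On the way, in this order (a step that is already met when the one before it is completed fails the run):
1. the nut is unscrewed and lifted clear of the spindle, with the rotor still seated (z of nut_mid in the frame of centrifuge above 0.147 m and z of rotor_mid in the frame of centrifuge below 0.094 m), for 0.1 s.
2. the rotor is lifted clear of the spindle (z of rotor_mid in the frame of centrifuge above 0.157 m), for 0.1 s.
At the end, for the whole second after the job is handed in: The nut lies or stands at rest on the tray's floor (its centre less than 30 mm above the tray's underside), and the rotor stands at rest, upright within 0.12 rad, flat on the tray's floor (its centre less than 36 mm above the tray's underside) (x of nut_mid in the frame of tray between -0.115 and 0.115 m and y of nut_mid in the frame of tray between -0.085 and 0.085 m and z of nut_mid in the frame of tray below 0.03 m and x of rotor_mid in the frame of tray between -0.082 and 0.082 m and y of rotor_mid in the frame of tray between -0.052 and 0.052 m and z of rotor_mid in the frame of tray below 0.036 m and angle between rotor_mid's own z axis and vertical below 0.12 rad and linear speed of each of nut, rotor below 0.02 m/s); the robot touches nothing.
It fails at once if the tube rack, the bottle or the sample pot is shifted by more than 20 mm or tipped (distance of any of rack, amber_bottle, sample_pot from where it was at the start of the episode above 0.02 m or angle between any of rack, amber_bottle, sample_pot's own z axis and vertical above 0.3 rad).
It fails at once if the nut is dropped (out of the fingers and falling at over 0.55 m/s, a fall of some 15 mm) (linear speed of nut above 0.55 m/s and contact force between the fingers and nut below 0.05 N).
It fails at once if the rotor is dropped (out of the fingers and falling at over 0.55 m/s, a fall of some 15 mm) (linear speed of rotor above 0.55 m/s and contact force between the fingers and rotor below 0.05 N).
It also fails if it takes over 56 s, if anything falls off the work surface, if the arm or the gripper's body presses on something with over 40 N, if the wrist force passes 120 N, or if a joint passes its speed limit or range.

ROBOT

A 6-joint arm with a two-finger parallel gripper is mounted at the origin on the work surface. World frame = base frame: x ahead of the robot, y to its left, z up, the work surface at z = 0. Lengths are in m, angles in rad, forces in N, time in s.
With the tool pointing down it reaches from about 0.4 to 0.825 m from the base axis. Payload 7 kg.
Tool frame: the origin (TCP) lies at the very end of the fingers, on their centre line; the grasp point (between the pads) lies 19 mm behind it; z points along the fingers, y is the line along which they close (so a half turn about z gives the same grasp; the last joint's range is limited). The gripper opens to 88 mm and grips with 3 to 60 N. Pads are 19 mm wide; open, the fingers measure 130 mm over their backs; the gripper's body (78 mm by 193 mm) begins 47 mm behind the grasp point.
Start: joints at [1.489, 0.359, 0.012, 0, -1.224, -0.288], TCP at [0.244, 0.629, 0.205] pointing down, gripper open.
Joint ranges: [-3.07, 3.07], [-1.43, 2.12], [-1.02, 1.25], [-3.03, 1.67], [-3.05, -0], [-3.03, 3.03]. Speed limits (rad/s): [2.39, 2.39, 3.01, 3.14, 3.14, 3.14].

INTERFACE

Orientations are given as a unit quaternion [w, x, y, z].
In Python, from bench import bot gives the robot as it stands.
- The arm moves only by the tool carry_out, never from a script. Its arguments are lists of equal length, an entry for each row: "slide": the shift along the world's x, y, z in cm, a list of three; "turn": the turn, a rotation vector about the world's x, y, z in rad, a list of three; "jaw": the opening, from 0 (shut) to 1 (fully open). In form: {"slide": [[x, y, z], ...], "turn": [[wx, wy, wz], ...], "jaw": [jaw, ...]}. A call has exactly 8 rows; each row is the pose to reach, as a shift and turn from the pose commanded when the call began; what a row does not reach only later rows make up. A row lasts 1/8 s, in which the tool goes at most 62.5 mm and 10.7 degrees, less where a joint would pass 70% of its speed; a pose out of reach is approached as far as the arm can. A call with a gripper value outside its range is refused whole. The fingers move at their own pace and stop on an object; the grip force is fixed at half the most. Time passes only in rows, so rows that repeat a pose let the fingers close, or fill a call up. It gives the time, the measured TCP pose, the force, the opening and the grip force at its end, in the units of the state.
- bot.read_state(): the state, without advancing time (a new reading comes with each control period).
- bot.read_camera(name): name is "scene" or "top" or "wrist"; returns the picture (384x512x3 uint8, red, green, blue); there is no depth.
- bot.camera_params(name): a dict with "mtx" (3x3 intrinsics, pixels), "eye" and "orientation" of the camera in the world; the wrist camera has in their place "hand_eye" (4x4, takes a point from camera to tool coordinates, whose origin is the TCP and whose axes are the flange's). Camera axes: x right, y down, z forward; pixel columns grow to the right and rows downward; lengths in m; the calibration is good to about 2 mm. The wrist camera is an equidistant fisheye: a pixel r from the principal point sees the ray r / f radians off the axis. A picture is of the moment at which its call begins: read the wrist's pose just before it. camera_params takes no time and is no camera call.
- bot.close_job(): hands the job in; it is judged then, once.
The state is a dict: "time_s": time; "q": joint angles; "joint_vel": joint speeds; "joint_torque": joint torques, N m; "eef_pos": TCP position; "eef_rot": TCP orientation; "wrist_force": force on the tool from outside, world axes, zero at the start; "moment": the same for the moment, N m; "opening": finger opening in m; "grip_force": force on a finger pad.
Only numpy, scipy, OpenCV 4.12 (cv2) and the standard library are available. Lean on these libraries where they do the work, as an engineer would, in place of code of your own. Each camera call takes 0.05 s, during which the arm holds its last target. There are 200 camera calls.

## Working session

There is one attempt and no reset: what is moved stays moved. The work goes in short steps, Python scripts to look and compute and a tool call to move; the robot and the scene stay as the last step left them, time stands still between calls to the robot, and variables do not carry over. Pictures are saved under pics/ and viewed, at most 10 in all, crops included, and the job is handed in when it is done.

Besides the shell and the picture viewer there is one more tool, called as name(argument=value, ...) on one line, values as JSON. carry_out: Moves the arm, as the interface text tells. Its arguments: {"type":"object","properties":{"slide":{"type":"array","items":{"type":"array","items":{"type":"number"}}},"turn":{"type":"array","items":{"type":"array","items":{"type":"number"}}},"jaw":{"type":"array","items":{"type":"number"}}},"required":["slide","turn","jaw"]}

```bash
ls; mkdir -p pics
python3 - <<'E'
from bench import bot
import cv2,numpy as np
s=bot.read_state();print(s)
a=bot.read_camera("scene");b=bot.read_camera("top")
for n,i in(("scene",a),("top",b)):
    cv2.imwrite(f"pics/{n}0.png",i[:,:,::-1]);print(n,bot.camera_params(n))
print(bot.camera_params("wrist"))
E
```

```text
pics
{'time_s': 0.0, 'q': array([ 1.48911669e+00,  3.59357322e-01,  1.10490665e-02, -3.42929436e-04,
       -1.22408325e+00, -2.88128649e-01]), 'joint_vel': array([-4.93836480e-04,  1.97206410e-04, -6.06261376e-05,  2.33102269e-04,
       -7.52063614e-04, -8.02377823e-04]), 'joint_torque': array([ 2.67234309e-04, -5.82714307e+01,  2.93051237e+01,  6.99689224e+00,
        6.91245645e-03, -1.57537174e-04]), 'eef_pos': array([0.24379305, 0.62887399, 0.20423887]), 'eef_rot': array([ 8.09954732e-04,  9.82942816e-01, -1.83909648e-01, -7.81724627e-05]), 'wrist_force': array([0.4547659 , 0.85049224, 0.38284724]), 'moment': array([ 0.01478694,  0.01742805, -0.03226473]), 'grip_force': 0.0, 'opening': 0.08774653900301863}
scene {'mtx': array([[479.22287245,   0.        , 249.91516608],
       [  0.        , 479.22287245, 187.13671456],
       [  0.        ,   0.        ,   1.        ]]), 'eye': array([0.92466465, 0.61743555, 0.90278489]), 'orientation': array([-0.09312996,  0.22849379,  0.90559799, -0.3449778 ])}
top {'mtx': array([[361.16364919,   0.        , 255.57456886],
       [  0.        , 361.16364919, 197.09508679],
       [  0.        ,   0.        ,   1.        ]]), 'eye': array([ 0.38826955, -0.01953308,  0.96489969]), 'orientation': array([-0.07783439,  0.74718785, -0.6565459 ,  0.06782041])}
{'mtx': array([[297.31863964,   0.        , 253.04740516],
       [  0.        , 297.31863964, 191.10212642],
       [  0.        ,   0.        ,   1.        ]]), 'hand_eye': array([[-4.38795524e-04, -9.56338197e-01, -2.92261973e-01,
         7.78218497e-02],
       [ 9.99999817e-01, -5.41652297e-04,  2.71014862e-04,
        -4.94617921e-04],
       [-4.17486233e-04, -2.92261800e-01,  9.56338259e-01,
        -1.78732240e-01],
       [ 0.00000000e+00,  0.00000000e+00,  0.00000000e+00,
         1.00000000e+00]])}
```

View pics/scene0.png

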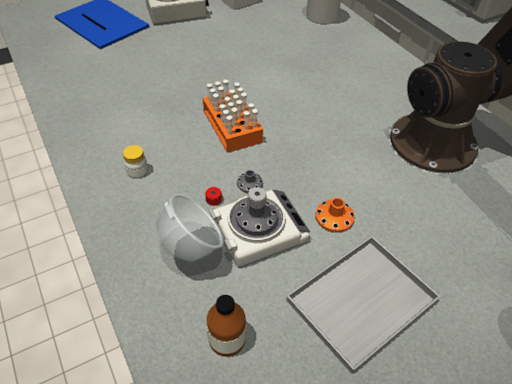

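View pics/top0.png

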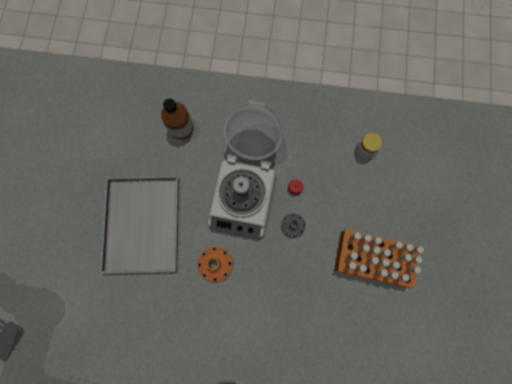

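The scene picture shows the centrifuge, with the grey rotor and steel nut at about (257,205), and the tray at (363,300). The bottle is at (226,325), the rack at (233,120) and the pot at (134,160).

- **Rotor-like things (scene pixels):** the large grey one on the spindle (256,217), a small grey one (250,180) and an orange one (336,212). The large grey one is meant, because it is the larger of the two that aren't orange.
- **Nut-like things:** the steel knob (257,194) and a red one (213,195). The steel one is meant.

I'll confirm this in a crop.

```bash
cat > h.py <<'E'
import numpy as np,cv2
from scipy.spatial.transform import Rotation as R
from bench import bot
def rot(q): return R.from_quat(np.roll(q,-1))
def ray(n,uv):
    p=bot.camera_params(n);K=p["mtx"];d=np.linalg.inv(K)@[*uv,1]
    return np.array(p["eye"]),rot(p["orientation"]).apply(d)
def onz(n,uv,z):
    e,d=ray(n,uv);return e+d*(z-e[2])/d[2]
def wray(uv,s):
    p=bot.camera_params("wrist");K=p["mtx"];v=(np.array(uv)-K[:2,2])/K[0,0];r=np.hypot(*v)
    d=np.array([*(v/max(r,1e-9)*np.sin(r)),np.cos(r)]);H=p["hand_eye"];T=rot(s["eef_rot"])
    return s["eef_pos"]+T.apply(H[:3,3]),T.apply(H[:3,:3]@d)
def wonz(uv,z,s):
    e,d=wray(uv,s);return e+d*(z-e[2])/d[2]
E
python3 - <<'E'
from h import *
f=lambda n,uv,z:print(n,uv,onz(n,uv,z).round(4))
f("top",(241,184),.14);f("scene",(257.5,192),.14)
for uv in((107,181),(177,180),(178,272),(104,273)):f("top",uv,.025)
for uv in((372,239),(438,296),(353,366),(289,297)):f("scene",uv,.025)
f("top",(293,225),.03);f("top",(296,187),.02);f("top",(372,143),.07);f("top",(170,105),.15);f("scene",(226,300),.15)
for uv in((232,159),(266,165)):f("top",uv,.05)
a=cv2.imread("pics/scene0.png")[160:270,150:370];b=cv2.imread("pics/top0.png")[145:285,190:320]
a=cv2.resize(a,(400,200),interpolation=2);b=cv2.resize(b,(390,420),interpolation=2)
o=np.zeros((420,800,3),np.uint8);o[:200,:400]=a;o[:,400:790]=b;cv2.imwrite("pics/crop1.png",o)
E
```

```text
top (241, 184) [0.5866 0.0415 0.14  ]
scene (257.5, 192) [0.5828 0.0407 0.14  ]
top (107, 181) [0.5763 0.408  0.025 ]
top (177, 180) [0.6032 0.222  0.025 ]
top (178, 272) [0.3649 0.1776 0.025 ]
top (104, 273) [0.3382 0.3642 0.025 ]
scene (372, 239) [0.3723 0.1977 0.025 ]
scene (438, 296) [0.3424 0.3761 0.025 ]
scene (353, 366) [0.584  0.4102 0.025 ]
scene (289, 297) [0.6136 0.2332 0.025 ]
top (293, 225) [ 0.5216 -0.0996  0.03  ]
top (296, 187) [ 0.6263 -0.0974  0.02  ]
top (372, 143) [ 0.7567 -0.2777  0.07  ]
top (170, 105) [0.7583 0.2394 0.15  ]
scene (226, 300) [0.7577 0.241  0.15  ]
top (232, 159) [0.6727 0.0811 0.05  ]
top (266, 165) [ 0.6679 -0.0102  0.05  ]
```

View pics/crop1.png

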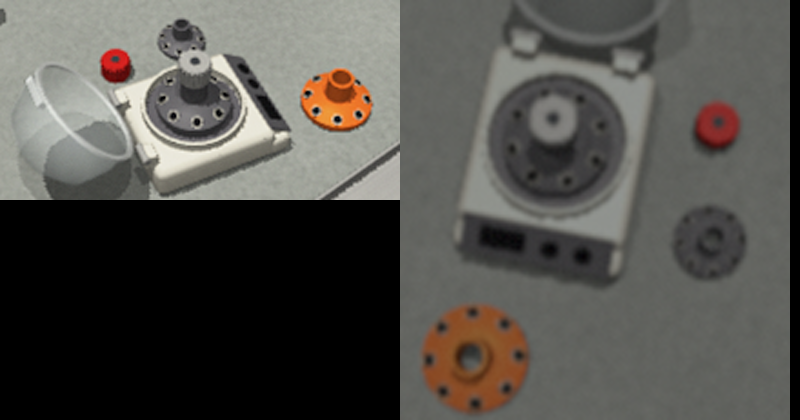

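The crop confirms it: the large grey rotor, with the steel nut on top, sits on the centrifuge. The orange rotor, the small grey one and the red nut are decoys. The tray is to the left, with its centre at about (0.475, 0.298) and a yaw of about 10°. I'll move over the tray first.

carry_out(slide=[[3, -5, 1], [6, -10, 2], [9, -15, 3], [12, -20, 3], [15, -25, 3], [18, -30, 3], [21, -35, 3], [24, -40, 3]], turn=[[0, 0, 0.05], [0, 0, 0.1], [0, 0, 0.15], [0, 0, 0.2], [0, 0, 0.25], [0, 0, 0.3], [0, 0, 0.34], [0, 0, 0.37]], jaw=[1, 1, 1, 1, 1, 1, 1, 1])

```text
time_s: 1.1
eef_pos: [0.4845, 0.2276, 0.2351]
eef_rot: [-0.0, 1.0, 0.001, -0.0]
wrist_force: [1.3, 1.4, 0.8]
opening: 0.0879
grip_force: 0.0
```

Run:
```python
from h import *
s=bot.read_state();w=bot.read_camera("wrist");cv2.imwrite("pics/w1.png",w[:,:,::-1])
import pickle;pickle.dump(s,open("w1.pkl","wb"))
print(s["time_s"],s["eef_pos"],s["eef_rot"],s["q"].round(2))
f=lambda n,uv,z:print(n,uv,onz(n,uv,z).round(4))
for x,y in((487,60),(458,245),(655,75),(620,270)):f("top",(190+(x-400)/3,145+y/3),.05)
```

```text
1.1 [0.48447921 0.22756758 0.23512831] [-4.91357129e-05  9.99999666e-01  8.15429887e-04 -1.71355165e-05] [ 0.81  0.11 -0.25 -0.   -1.21  0.77]
top (219.0, 165.0) [0.6519 0.1128 0.05  ]
top (209.33333333333334, 226.66666666666669) [0.4872 0.1128 0.05  ]
top (275.0, 170.0) [ 0.6573 -0.0353  0.05  ]
top (263.3333333333333, 235.0) [ 0.4838 -0.0262  0.05  ]
```

View pics/w1.png

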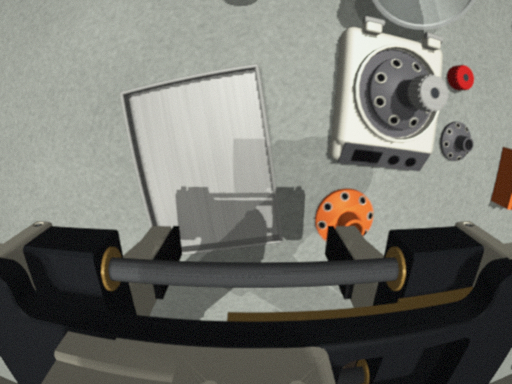

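The wrist view shows the tray, with its far corners at (124,93) and (259,67). The nut's top is at (433,93), and the centrifuge is close to square with the world axes.

Run:
```python
from h import *
import pickle;s=pickle.load(open("w1.pkl","rb"))
for uv,z in(((433,93),.14),((124,93),.025),((259,67),.025),((280,240),.025)):print(uv,wonz(uv,z,s).round(4))
```

```text
(433, 93) [0.5845 0.0437 0.14  ]
(124, 93) [0.5838 0.4051 0.025 ]
(259, 67) [0.6098 0.221  0.025 ]
(280, 240) [0.3692 0.189  0.025 ]
```

carry_out(slide=[[2, -4.5, 0], [4, -9, 0], [6, -13.5, 0], [8, -17, 0], [10, -18.6, 0], [10, -18.6, 0], [10, -18.6, 0], [10, -18.6, 0]], turn=[[0, 0, 0], [0, 0, 0], [0, 0, 0], [0, 0, 0], [0, 0, 0], [0, 0, 0], [0, 0, 0], [0, 0, 0]], jaw=[1, 1, 1, 1, 1, 1, 1, 1])

```text
time_s: 2.15
eef_pos: [0.5835, 0.044, 0.2352]
eef_rot: [-0.0, 1.0, 0.001, -0.0]
wrist_force: [-0.2, 0.9, 0.5]
opening: 0.0877
grip_force: 0.0
```

Run:
```python
from h import *
s=bot.read_state();w=bot.read_camera("wrist");cv2.imwrite("pics/w2.png",w[:,:,::-1])
import pickle;pickle.dump(s,open("w2.pkl","wb"))
print(s["time_s"],s["eef_pos"],s["q"].round(2))
```

```text
2.15 [0.58350476 0.0439781  0.23521572] [ 0.41  0.19 -0.15 -0.   -1.23  1.16]
```

View pics/w2.png

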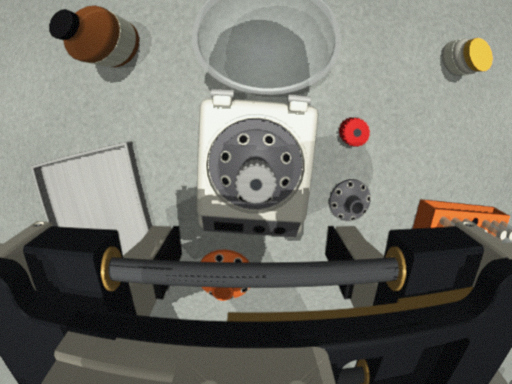

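The nut's top is at (256,184), almost under the tool axis.

Run:
```python
from h import *
import pickle;s=pickle.load(open("w2.pkl","rb"))
print(wonz((256,184),.14,s).round(4), s["eef_pos"])
```

```text
[0.5849 0.0421 0.14  ] [0.58350476 0.0439781  0.23521572]
```

carry_out(slide=[[0.1, -0.2, -3], [0.1, -0.2, -6], [0.1, -0.2, -9], [0.1, -0.2, -11], [0.1, -0.2, -12.3], [0.1, -0.2, -12.3], [0.1, -0.2, -12.3], [0.1, -0.2, -12.3]], turn=[[0, 0, 0], [0, 0, 0], [0, 0, 0], [0, 0, 0], [0, 0, 0], [0, 0, 0], [0, 0, 0], [0, 0, 0]], jaw=[1, 1, 1, 1, 1, 0.3, 0.3, 0.3])

```text
time_s: 3.2
eef_pos: [0.5855, 0.0416, 0.1131]
eef_rot: [-0.0, 1.0, 0.0, 0.001]
wrist_force: [-0.4, 0.3, -0.4]
opening: 0.0631
grip_force: 0.0
```

carry_out(slide=[[0, 0, 0], [0, 0, 0], [0, 0, 0], [0, 0, 0], [0, 0, 0], [0, 0, 0], [0, 0, 0], [0, 0, 0]], turn=[[0, 0, 0], [0, 0, 0], [0, 0, 0], [0, 0, 0], [0, 0, 0.06], [0, 0, 0.12], [0, 0, 0.12], [0, 0, 0.12]], jaw=[0.2, 0.2, 0.2, 0.2, 0.2, 0.2, 0.2, 0.2])

```text
time_s: 4.2
eef_pos: [0.5852, 0.0413, 0.1123]
eef_rot: [0.0, 0.998, 0.059, 0.0]
wrist_force: [0.3, -0.2, 3.4]
opening: 0.0383
grip_force: 30.0
```

```bash
cat > st.py <<'E'
from h import *
s=bot.read_state()
print(s["time_s"],"pos",s["eef_pos"].round(4),"yaw",rot(s["eef_rot"]).as_matrix()[:2,0].round(3),"F",s["wrist_force"].round(1),"M",s["moment"].round(3),"op",s["opening"],"g",s["grip_force"],"q",s["q"].round(2))
E
python3 st.py
```

```text
4.2 pos [0.5852 0.0413 0.1123] yaw [0.993 0.119] F [ 0.3 -0.2  3.4] M [-0.12  -0.008 -0.017] op 0.03826439675286964 g 30.000769961625338 q [ 0.4   0.29 -0.31  0.   -0.97  1.29]
```

It turns freely the positive way, with almost no moment about z. I'll carry on that way in short strokes so the gripper body stays clear of the lid.

carry_out(slide=[[0, 0, 0], [0, 0, 0], [0, 0, 0], [0, 0, 0], [0, 0, 0], [0, 0, 0], [0, 0, 0], [0, 0, 0]], turn=[[0, 0, 0.1], [0, 0, 0.2], [0, 0, 0.3], [0, 0, 0.3], [0, 0, 0.3], [0, 0, 0.3], [0, 0, 0.3], [0, 0, 0.3]], jaw=[0.2, 0.2, 0.2, 0.2, 0.2, 0.2, 0.2, 0.2])

```text
time_s: 5.2
eef_pos: [0.5851, 0.0413, 0.1123]
eef_rot: [0.0, 0.978, 0.208, 0.0]
wrist_force: [-0.2, -1.0, 4.5]
opening: 0.0382
grip_force: 30.0
```

```bash
python3 st.py
```

```text
5.2 pos [0.5851 0.0413 0.1123] yaw [0.913 0.408] F [-0.2 -1.   4.5] M [-0.132 -0.082 -0.035] op 0.03815758774323608 g 30.000948985107243 q [ 0.4   0.29 -0.31  0.   -0.97  1.59]
```

carry_out(slide=[[0, 0, 0], [0, 0, 0], [0, 0, 0], [0, 0, 0], [0, 0, 0], [0, 0, 0], [0, 0, 0], [0, 0, 0]], turn=[[0, 0, 0], [0, 0, 0], [0, 0, -0.17], [0, 0, -0.34], [0, 0, -0.51], [0, 0, -0.68], [0, 0, -0.84], [0, 0, -0.84]], jaw=[0.7, 0.7, 0.7, 0.7, 0.7, 0.7, 0.2, 0.2])

```text
time_s: 6.2
eef_pos: [0.5846, 0.0413, 0.1117]
eef_rot: [0.0, 0.978, -0.208, -0.0]
wrist_force: [0.1, 1.1, 0.1]
opening: 0.0465
grip_force: 0.0
```

carry_out(slide=[[0, 0, 0], [0, 0, 0], [0, 0, 0], [0, 0, 0], [0, 0, 0], [0, 0, 0], [0, 0, 0], [0, 0, 0]], turn=[[0, 0, 0], [0, 0, 0], [0, 0, 0.15], [0, 0, 0.3], [0, 0, 0.45], [0, 0, 0.6], [0, 0, 0.75], [0, 0, 0.84]], jaw=[0.2, 0.2, 0.2, 0.2, 0.2, 0.2, 0.2, 0.2])

```text
time_s: 7.2
eef_pos: [0.5847, 0.0413, 0.1119]
eef_rot: [-0.0, 0.977, 0.211, -0.0]
wrist_force: [-1.5, -0.2, -1.7]
opening: 0.0381
grip_force: 30.0
```

```bash
python3 st.py
```

```text
7.2 pos [0.5847 0.0413 0.1119] yaw [0.911 0.413] F [-1.5 -0.2 -1.7] M [-0.117  0.04  -0.033] op 0.03806571646742417 g 29.998030713759363 q [ 0.4   0.29 -0.31 -0.   -0.97  1.59]
```

carry_out(slide=[[0, 0, 0], [0, 0, 0], [0, 0, 0], [0, 0, 0], [0, 0, 0], [0, 0, 0], [0, 0, 0], [0, 0, 0]], turn=[[0, 0, 0], [0, 0, 0], [0, 0, -0.17], [0, 0, -0.34], [0, 0, -0.51], [0, 0, -0.6], [0, 0, -0.6], [0, 0, -0.6]], jaw=[0.7, 0.7, 0.7, 0.7, 0.7, 0.7, 0.2, 0.2])

```text
time_s: 8.2
eef_pos: [0.585, 0.0414, 0.1122]
eef_rot: [-0.0, 0.996, -0.089, 0.0]
wrist_force: [0.3, 0.3, -0.0]
opening: 0.0467
grip_force: 0.0
```

carry_out(slide=[[0, 0, 0], [0, 0, 0], [0, 0, 0], [0, 0, 0], [0, 0, 0], [0, 0, 0], [0, 0, 0], [0, 0, 0]], turn=[[0, 0, 0], [0, 0, 0], [0, 0, 0.15], [0, 0, 0.3], [0, 0, 0.45], [0, 0, 0.6], [0, 0, 0.6], [0, 0, 0.6]], jaw=[0.2, 0.2, 0.2, 0.2, 0.2, 0.2, 0.2, 0.2])

```text
time_s: 9.2
eef_pos: [0.585, 0.0413, 0.1122]
eef_rot: [0.0, 0.978, 0.207, -0.0]
wrist_force: [-0.4, -0.3, 0.9]
opening: 0.0383
grip_force: 30.0
```

```bash
python3 st.py
```

```text
9.2 pos [0.585  0.0413 0.1122] yaw [0.914 0.405] F [-0.4 -0.3  0.9] M [-0.225  0.018  0.017] op 0.03828790514185144 g 30.000995812006295 q [ 0.4   0.29 -0.31  0.   -0.97  1.58]
```

Total turn is about 1.86 rad. I'll lift gently and watch the force.

carry_out(slide=[[0, 0, 0.2], [0, 0, 0.5], [0, 0, 0.8], [0, 0, 1.2], [0, 0, 1.6], [0, 0, 2.0], [0, 0, 2.5], [0, 0, 3]], turn=[[0, 0, 0], [0, 0, 0], [0, 0, 0], [0, 0, 0], [0, 0, 0], [0, 0, 0], [0, 0, 0], [0, 0, 0]], jaw=[0.2, 0.2, 0.2, 0.2, 0.2, 0.2, 0.2, 0.2])

```text
time_s: 10.2
eef_pos: [0.585, 0.0413, 0.1426]
eef_rot: [-0.0, 0.978, 0.209, 0.0]
wrist_force: [-1.4, 0.3, -1.2]
opening: 0.0384
grip_force: 30.0
```

```bash
python3 st.py
python3 - <<'E'
from h import *
s=bot.read_state();w=bot.read_camera("wrist")[:,:,::-1]
t=bot.read_camera("scene")[160:270,180:330,::-1]
o=np.zeros((384,800,3),np.uint8);o[:,:512]=w;o[:211,512:]=cv2.resize(t,(288,211));cv2.imwrite("pics/w3.png",o)
E
```

```text
10.2 pos [0.585  0.0413 0.1426] yaw [0.913 0.408] F [-1.4  0.3 -1.2] M [-0.059 -0.094 -0.05 ] op 0.03844160290766244 g 30.000412627123296 q [ 0.4   0.26 -0.28  0.   -1.03  1.59]
```

View pics/w3.png

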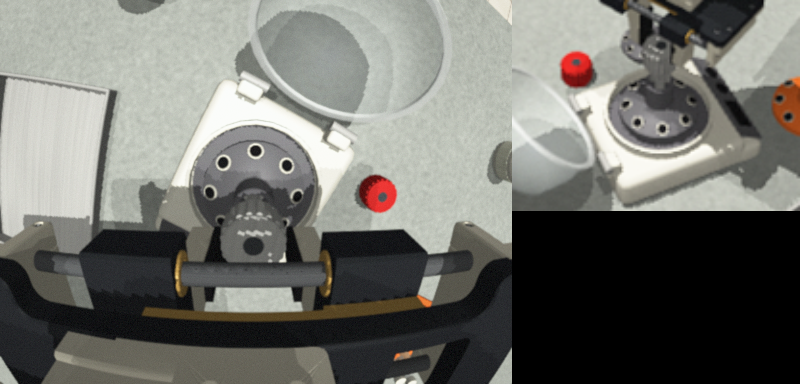

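The nut is off and in the fingers, and the rotor is still seated. Now I'll carry the nut to the tray spot (+75, +30) mm, which is about (0.546, 0.339) in the world frame.

carry_out(slide=[[0, 0, 3], [-0.5, 4.5, 3], [-1, 9.5, 3], [-2, 14.5, 3], [-3, 19.5, 3], [-3.5, 24.5, 3], [-3.9, 29.5, 3], [-3.9, 29.8, 3]], turn=[[0, 0, 0], [0, 0, -0.05], [0, 0, -0.1], [0, 0, -0.15], [0, 0, -0.2], [0, 0, -0.25], [0, 0, -0.28], [0, 0, -0.28]], jaw=[0.2, 0.2, 0.2, 0.2, 0.2, 0.2, 0.2, 0.2])

```text
time_s: 11.3
eef_pos: [0.5453, 0.3425, 0.1714]
eef_rot: [0.0, 0.997, 0.071, -0.0]
wrist_force: [-0.9, -1.2, -2.1]
opening: 0.0382
grip_force: 30.0
```

carry_out(slide=[[0, 0, -4], [0, 0, -8], [0, 0, -11], [0, 0, -13], [0, 0, -14.5], [0, 0, -15.5], [0, 0, -16], [0, 0, -16]], turn=[[0, 0, 0], [0, 0, 0], [0, 0, 0], [0, 0, 0], [0, 0, 0], [0, 0, 0], [0, 0, 0], [0, 0, 0]], jaw=[0.2, 0.2, 0.2, 0.2, 0.2, 0.2, 0.2, 0.2])

```text
time_s: 12.3
eef_pos: [0.5461, 0.3394, 0.0123]
eef_rot: [-0.0, 0.998, 0.07, 0.0]
wrist_force: [-0.0, -0.0, -0.4]
opening: 0.0381
grip_force: 30.0
```

```bash
python3 st.py
```

```text
12.3 pos [0.5461 0.3394 0.0123] yaw [0.99 0.14] F [-0.  -0.  -0.4] M [-0.054 -0.034  0.036] op 0.038060895738857584 g 30.000612465664744 q [ 0.86  0.48 -0.28  0.   -0.81  0.85]
```

carry_out(slide=[[0, 0, -0.2], [0, 0, -0.4], [0, 0, -0.6], [0, 0, -0.7], [0, 0, -0.7], [0, 0, -0.7], [0, 0, -0.7], [0, 0, -0.7]], turn=[[0, 0, 0], [0, 0, 0], [0, 0, 0], [0, 0, 0], [0, 0, 0], [0, 0, 0], [0, 0, 0], [0, 0, 0]], jaw=[0.2, 0.2, 0.2, 0.2, 0.2, 0.2, 0.2, 0.2])

```text
time_s: 13.3
eef_pos: [0.546, 0.3393, 0.0052]
eef_rot: [-0.0, 0.998, 0.07, 0.0]
wrist_force: [-0.0, -0.7, -1.0]
opening: 0.0381
grip_force: 30.0
```

```bash
python3 st.py
```

```text
13.3 pos [0.546  0.3393 0.0052] yaw [0.99 0.14] F [-0.  -0.7 -1. ] M [-0.002 -0.041  0.023] op 0.038107926142707825 g 30.00057519413531 q [ 0.86  0.49 -0.29  0.   -0.79  0.85]
```

carry_out(slide=[[0, 0, 0], [0, 0, 0], [0, 0, 0], [0, 0, 2], [0, 0, 5], [0, 0, 10], [0, 0, 15], [0, 0, 20]], turn=[[0, 0, 0], [0, 0, 0], [0, 0, 0], [0, 0, 0], [0, 0, 0], [0, 0, 0], [0, 0, 0], [0, 0, 0]], jaw=[0.58, 0.58, 0.58, 0.58, 0.6, 0.8, 1, 1])

```text
time_s: 14.3
eef_pos: [0.5458, 0.3392, 0.207]
eef_rot: [-0.0, 0.998, 0.07, 0.0]
wrist_force: [0.4, -0.6, -0.1]
opening: 0.0769
grip_force: 0.0
```

```bash
python3 st.py
python3 - <<'E'
from h import *
t=bot.read_camera("scene")[150:384,150:470,::-1]
cv2.imwrite("pics/s4.png",cv2.resize(t,(640,468)))
E
```

```text
14.3 pos [0.5458 0.3392 0.207 ] yaw [0.99 0.14] F [ 0.4 -0.6 -0.1] M [ 0.048 -0.13   0.018] op 0.07690732963487974 g 0.0 q [ 0.86  0.3  -0.06  0.   -1.2   0.85]
```

View pics/s4.png

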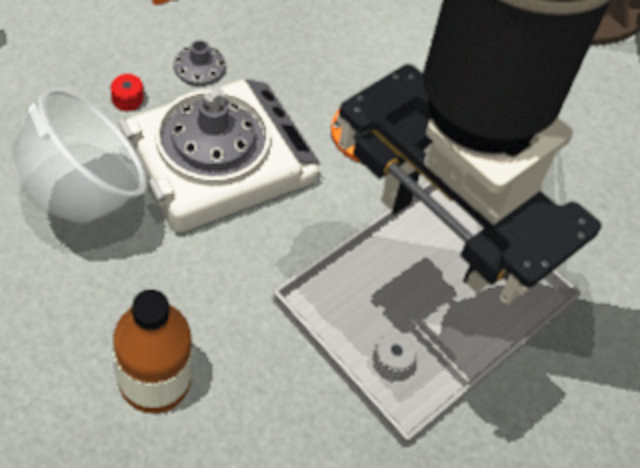

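The nut now stands on the tray floor, at crop pixel (395,355), and the bare spindle and rotor are visible at (213,115). Next is the rotor.

carry_out(slide=[[0.5, -5, 0], [1, -10, 0], [2, -15, 0], [3, -20, 0], [3.5, -25, 0], [3.9, -28.5, 0], [3.9, -29.8, 0], [3.9, -29.8, 0]], turn=[[0, 0, 0], [0, 0, -0.05], [0, 0, -0.1], [0, 0, -0.14], [0, 0, -0.14], [0, 0, -0.14], [0, 0, -0.14], [0, 0, -0.14]], jaw=[1, 1, 1, 1, 1, 1, 1, 1])

```text
time_s: 15.35
eef_pos: [0.5849, 0.0408, 0.2051]
eef_rot: [-0.0, 1.0, -0.001, 0.0]
wrist_force: [-1.1, 1.1, 0.5]
opening: 0.0873
grip_force: 0.0
```

carry_out(slide=[[0, 0, 0], [0, 0, -3], [0, 0, -6], [0, 0, -9], [0, 0, -11], [0, 0, -12.4], [0, 0, -12.4], [0, 0, -12.4]], turn=[[0, 0, 0], [0, 0, 0], [0, 0, 0], [0, 0, 0], [0, 0, 0], [0, 0, 0], [0, 0, 0], [0, 0, 0]], jaw=[1, 1, 1, 1, 1, 1, 1, 0.6])

```text
time_s: 16.35
eef_pos: [0.5856, 0.0418, 0.082]
eef_rot: [-0.0, 1.0, 0.0, 0.001]
wrist_force: [0.3, -0.1, -0.1]
opening: 0.082
grip_force: 0.0
```

```bash
python3 st.py
```

```text
16.35 pos [0.5856 0.0418 0.082 ] yaw [1.    0.001] F [ 0.3 -0.1 -0.1] M [-0.078 -0.002  0.008] op 0.08198976583535045 g 0.0 q [ 0.4   0.32 -0.35  0.   -0.9   1.17]
```

carry_out(slide=[[0, 0, 0], [0, 0, 0], [0, 0, 0], [0, 0, 0], [0, 0, 0], [0, 0, 0], [0, 0, 0], [0, 0, 0]], turn=[[0, 0, 0], [0, 0, 0], [0, 0, 0], [0, 0, 0], [0, 0, 0], [0, 0, 0], [0, 0, 0], [0, 0, 0]], jaw=[0.1, 0.1, 0.1, 0.1, 0.1, 0.1, 0.1, 0.1])

```text
time_s: 17.35
eef_pos: [0.585, 0.0414, 0.0812]
eef_rot: [-0.0, 1.0, 0.0, 0.0]
wrist_force: [-0.1, 1.2, 0.5]
opening: 0.0318
grip_force: 30.0
```

carry_out(slide=[[0, 0, 0.5], [0, 0, 1.2], [0, 0, 2.2], [0, 0, 3.4], [0, 0, 4.8], [0, 0, 6.2], [0, 0, 7.6], [0, 0, 8.5]], turn=[[0, 0, 0], [0, 0, 0], [0, 0, 0], [0, 0, 0], [0, 0, 0], [0, 0, 0], [0, 0, 0], [0, 0, 0]], jaw=[0.1, 0.1, 0.1, 0.1, 0.1, 0.1, 0.1, 0.1])

```text
time_s: 18.35
eef_pos: [0.5853, 0.0414, 0.1674]
eef_rot: [-0.0, 1.0, 0.0, 0.001]
wrist_force: [-0.2, 0.5, -2.6]
opening: 0.032
grip_force: 30.0
```

```bash
python3 st.py;python3 - <<'E'
from h import *
t=bot.read_camera("scene")[120:300,170:400,::-1]
cv2.imwrite("pics/s5.png",cv2.resize(t,(690,540)))
E
```

```text
18.35 pos [0.5853 0.0414 0.1674] yaw [1. 0.] F [-0.2  0.5 -2.6] M [-0.056 -0.014 -0.023] op 0.03196546968776517 g 29.99923601746559 q [ 0.4   0.24 -0.24  0.   -1.08  1.17]
```

View pics/s5.png

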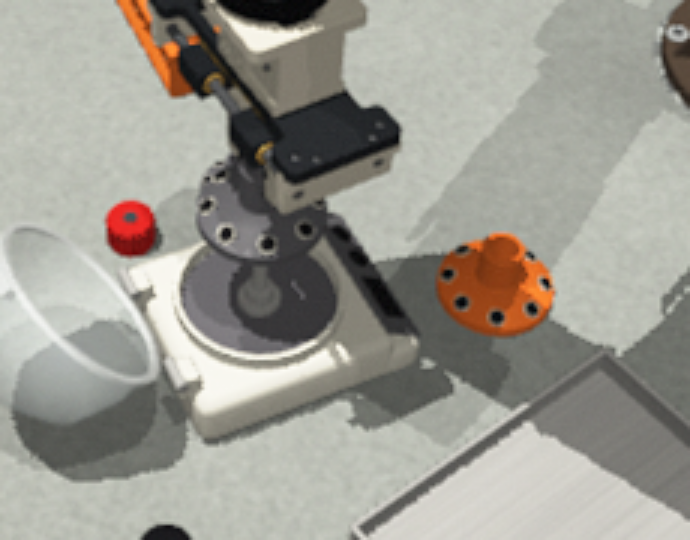

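The rotor hangs clear of the spindle, at pixel (262,210). I'll carry it to the tray at about (0.448, 0.285).

carry_out(slide=[[-0.2, 0.4, 1.8], [-2, 4, 2], [-4.5, 8, 2], [-7, 12.5, 2], [-9.5, 17, 2], [-11.5, 21, 2], [-13.2, 23.8, 2], [-13.7, 24.4, 2]], turn=[[0, 0, 0], [0, 0, 0.05], [0, 0, 0.1], [0, 0, 0.14], [0, 0, 0.14], [0, 0, 0.14], [0, 0, 0.14], [0, 0, 0.14]], jaw=[0.1, 0.1, 0.1, 0.1, 0.1, 0.1, 0.1, 0.1])

```text
time_s: 19.4
eef_pos: [0.4469, 0.2868, 0.186]
eef_rot: [0.0, 0.997, 0.071, -0.0]
wrist_force: [0.6, -0.2, -1.5]
opening: 0.0317
grip_force: 30.0
```

carry_out(slide=[[0, 0, -2], [0, 0, -5], [0, 0, -8], [0, 0, -11], [0, 0, -13], [0, 0, -14.4], [0, 0, -15.0], [0, 0, -15.0]], turn=[[0, 0, 0], [0, 0, 0], [0, 0, 0], [0, 0, 0], [0, 0, 0], [0, 0, 0], [0, 0, 0], [0, 0, 0]], jaw=[0.1, 0.1, 0.1, 0.1, 0.1, 0.1, 0.1, 0.1])

```text
time_s: 20.4
eef_pos: [0.4481, 0.2853, 0.0362]
eef_rot: [0.0, 0.998, 0.07, 0.0]
wrist_force: [-0.7, -0.5, -2.8]
opening: 0.032
grip_force: 30.0
```

```bash
python3 st.py
```

```text
20.4 pos [0.4481 0.2853 0.0362] yaw [0.99 0.14] F [-0.7 -0.5 -2.8] M [-0.046 -0.017  0.006] op 0.03199552420667971 g 29.999147057533264 q [ 0.94  0.3  -0.52  0.   -0.75  0.77]
```

carry_out(slide=[[0, 0, -0.2], [0, 0, -0.4], [0, 0, -0.6], [0, 0, -0.7], [0, 0, -0.8], [0, 0, -0.8], [0, 0, -0.8], [0, 0, -0.8]], turn=[[0, 0, 0], [0, 0, 0], [0, 0, 0], [0, 0, 0], [0, 0, 0], [0, 0, 0], [0, 0, 0], [0, 0, 0]], jaw=[0.1, 0.1, 0.1, 0.1, 0.1, 0.1, 0.1, 0.1])

```text
time_s: 21.4
eef_pos: [0.448, 0.2854, 0.0282]
eef_rot: [-0.0, 0.998, 0.07, 0.0]
wrist_force: [0.2, 0.4, -1.5]
opening: 0.0317
grip_force: 30.0
```

```bash
python3 st.py
```

```text
21.4 pos [0.448  0.2854 0.0282] yaw [0.99 0.14] F [ 0.2  0.4 -1.5] M [-0.022  0.181 -0.006] op 0.03170704792052651 g 29.999722838401794 q [ 0.94  0.31 -0.52  0.   -0.74  0.77]
```

The rotor is at floor height, within about a millimetre. I'll release it and retreat.

carry_out(slide=[[0, 0, 0], [0, 0, 0], [0, 0, 0], [0, 0, 0], [0, 0, 1.5], [0, 0, 5], [0, 0, 10], [0, 0, 15]], turn=[[0, 0, 0], [0, 0, 0], [0, 0, 0], [0, 0, 0], [0, 0, 0], [0, 0, 0], [0, 0, 0], [0, 0, 0]], jaw=[0.85, 0.85, 0.85, 0.85, 0.85, 0.85, 0.85, 0.85])

```text
time_s: 22.4
eef_pos: [0.4479, 0.2851, 0.1808]
eef_rot: [-0.0, 0.998, 0.07, 0.0]
wrist_force: [-0.0, 0.6, -0.8]
opening: 0.0745
grip_force: 0.0
```

carry_out(slide=[[0, 0, 3], [0, 0, 3], [0, 0, 3], [0, 0, 3], [0, 0, 3], [0, 0, 3], [0, 0, 3], [0, 0, 3]], turn=[[0, 0, 0], [0, 0, 0], [0, 0, 0], [0, 0, 0], [0, 0, 0], [0, 0, 0], [0, 0, 0], [0, 0, 0]], jaw=[0.85, 0.85, 0.85, 0.85, 0.85, 0.85, 0.85, 0.85])

```text
time_s: 23.4
eef_pos: [0.448, 0.2853, 0.2081]
eef_rot: [0.0, 0.998, 0.07, -0.0]
wrist_force: [0.2, -0.2, -0.5]
opening: 0.0745
grip_force: 0.0
```

```bash
python3 st.py;python3 - <<'E'
from h import *
w=bot.read_camera("wrist")[:,:,::-1]
t=bot.read_camera("scene")[230:380,270:450,::-1]
o=np.zeros((384,800,3),np.uint8);o[:,:512]=w;o[:240,512:]=cv2.resize(t,(288,240));cv2.imwrite("pics/w6.png",o)
E
```

```text
23.4 pos [0.448  0.2853 0.2081] yaw [0.99 0.14] F [ 0.2 -0.2 -0.5] M [-0.035 -0.012 -0.012] op 0.07445062002607536 g 0.0 q [ 0.94  0.12 -0.3   0.   -1.15  0.77]
```

View pics/w6.png

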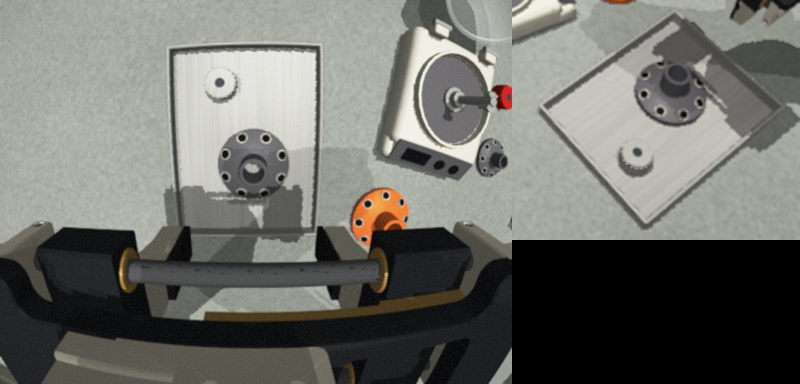

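The rotor stands upright and flat in the tray at (253,163), the nut at (220,83). The gripper is clear of both, so I'm handing in.

```bash
python3 -c "
from bench import bot
print(bot.close_job())"
```

```text
the job is handed in; nothing more can be done
None
```

I unscrewed the nut (counter-clockwise, so right-hand thread; it gave at once, so I didn't try the other way). Nut and rotor are in the tray, the rotor upright and flat. I handed the job in at about 23.5 s, and no verdict came back.

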